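# Empty the discard cup through the sharps bin's flap

## Task

In this blood-test room the blue pouring cup holds two used lancets. Press the white flap of the yellow sharps bin open with the cup's lip (never with the gripper's fingers) and tip both lancets through into the bin. Then draw the cup out so that the flap closes, and stand the empty cup upright on the bench and let go.

Things in the scene. Friction and masses are not known exactly. Their poses are not given: they have to be found in the camera images.
- cup_handle (a point): Grip point of the BLUE pouring cup (80 g plastic scoop, 56 mm wide, walls 50 high), on its upright tab handle: 30 mm along x, 12 thick along y, top 19 above this point; the cup's underside is 80 below it. x points from lip to handle, z up. The lip slopes up at 24 deg: its edge is at x -143, z -52 mm from here, its foot at x -79, z -80. Tipped nose down about y it sheds from 40 deg, is empty by 65.
- flap: White sprung flap in the top of the fixed yellow sharps bin (190 x 160 mm, 160 tall). Origin: middle of the hinge line, at the bin's top. Shut, it lies flat: 107 mm along -x, 96 wide along y, z up (bin from x -150 to +40). Its free edge swings down into the bin, up to 75 deg, tilting z. Bring the lip in over the hinge, nose to -x, and press past mid-flap (1 to 2 N); it springs shut.
- lancet1_center (a point): First used lancet: orange plastic bar with a white end, 34 x 10 x 10 mm, 12 g, lying loose on the floor of the blue cup. The point is its centre; x runs along its length. Too light to open the flap by its weight.
- lancet2_center (a point): Second used lancet: orange plastic bar with a white end, 34 x 10 x 10 mm, 12 g, lying loose on the floor of the blue cup. The point is its centre; x runs along its length. Too light to open the flap by its weight.
Mind the look-alikes: they are no part of the job. Several things look just like the part that bears cup_handle: the one meant starts nearest to the robot's base.

How it is judged:
On the way, in this order (a step that is already met when the one before it is completed fails the run):
1. the flap is pressed open at least 14 degrees with the cup held at it (its handle within 200 mm of the hinge) (angle between flap's own z axis and vertical above 0.25 rad and distance between cup_handle and flap below 0.2 m), for 0.1 s.
2. both lancets are inside the bin (x of lancet1_center in the frame of flap between -0.155 and 0.045 m and y of lancet1_center in the frame of flap between -0.085 and 0.085 m and z of lancet1_center in the frame of flap between -0.17 and -0.1 m and x of lancet2_center in the frame of flap between -0.155 and 0.045 m and y of lancet2_center in the frame of flap between -0.085 and 0.085 m and z of lancet2_center in the frame of flap between -0.17 and -0.1 m), for 0.2 s.
At the end, for the whole second after the job is handed in: Both lancets lie inside the bin, more than 100 mm below its top; the flap is shut to within 8 degrees; the blue cup stands upright (within 8 degrees) on the bench, its grip point 70 to 90 mm up, let go (all of step 2 and angle between each of flap, cup_handle's own z axis and vertical below 0.15 rad and height (world z) of cup_handle between 0.07 and 0.09 m); the robot touches nothing.
It fails at once if the gripper's fingers press on the flap (over 1 N) (contact force between the fingers and flap above 1 N).
It also fails if it takes over 51 s, if anything falls off the work surface, if the arm or the gripper's body presses on something with over 40 N, if the wrist force passes 120 N, or if a joint passes its speed limit or range.

## Robot

A 6-joint arm with a two-finger parallel gripper is mounted at the origin on the work surface. World frame = base frame: x ahead of the robot, y to its left, z up, the work surface at z = 0. Lengths are in m, angles in rad, forces in N, time in s.
With the tool pointing down it reaches from about 0.3 to 1 m from the base axis. Payload 5.1 kg.
Tool frame: the origin (TCP) lies midway between the tips of the shut fingers; the grasp point (between the pads) lies 19 mm behind it; z points along the fingers, y is the direction in which the jaws open and shut (so a half turn about z gives the same grasp; the last joint's range is limited). The gripper opens to 95 mm and grips with 3 to 60 N. Pads are 20 mm wide; open, the fingers measure 119 mm over their backs; the gripper's body (75 mm by 180 mm) begins 59 mm behind the grasp point.
Start: joints at [1.043, 0.124, 1.65, -0, 1.367, -0.083], TCP at [0.28, 0.587, 0.215] pointing down, gripper open.
Joint ranges: [-2.61, 2.61], [-1.02, 2.33], [0.03, 2.71], [-1.35, 4.49], [0.32, 2.68], [-2.91, 2.91]. Speed limits (rad/s): [2.57, 2.57, 3.14, 3.14, 3.14, 3.14].

## Interface

Orientations are given as a unit quaternion [x, y, z, w].
In Python, from bench import ctrl, vision, order gives the robot as it stands.
- The arm moves only by the tool apply_moves, never from a script. Its argument "motion" is a list of rows, each a list of 5 numbers: the shift along the tool's x, y, z in m, then the turn about the tool's z in rad, then the gripper command: -1 is fully open, 1 is shut, values between are in proportion. A call has 1 to 12 rows; each row is the pose to reach, as a shift and turn from the pose measured when the call began, along the tool's axes at that moment; what a row does not reach only later rows make up. A row lasts 1/12 s, in which the tool goes at most 41.7 mm and 7.16 degrees, less where a joint would pass 70% of its speed; a pose out of reach is approached as far as the arm can. A call with a gripper value outside its range is refused whole. The fingers move at their own pace and stop on an object; "newtons" is the grip in N (left out, the last holds). Time passes only in rows, so rows that repeat a pose let the fingers close. It gives the time, the measured TCP pose, the force and the opening at its end, in the units of the state.
- ctrl.state(): the state, without advancing time (a new reading comes with each control period).
- vision.get_image(name): name is "side" or "top"; returns a dict with "color" (480x640x3 uint8, red, green, blue), "depth" (480x640 float32, m along the optical axis (not along the pixel's ray), 0 where there is no reading), "fov_y" (degrees; the focal length in pixels is half the picture's height over the tangent of half this angle, whatever the lens; pixels are square), "cx", "cy" (the principal point, pixels), "world_from_camera" (4x4, takes a point from camera to world coordinates). Camera axes: x right, y down, z forward; pixel columns grow to the right and rows downward; lengths in m; the calibration is good to about 2 mm. A picture is of the moment at which its call begins.
- order.sign_off(): hands the job in, once; it reports no verdict.
The state is a dict: "time": time; "qpos": joint angles; "qvel": joint speeds; "effort": joint torques, N m; "tool_pos": TCP position; "ee_rot": TCP orientation; "wrist_force": force on the tool from outside, world axes, zero at the start; "ft_torque": the same for the moment, N m; "grip_width": finger opening in m.
Only numpy, scipy, OpenCV 4.12 (cv2) and the standard library are available. Lean on these libraries where they do the work, as an engineer would, in place of code of your own. Each camera call takes 0.05 s, during which the arm holds its last target. There are 200 camera calls.

## Working session

There is one attempt and no reset: what is moved stays moved. The work goes in short steps, Python scripts to look and compute and a tool call to move; the robot and the scene stay as the last step left them, time stands still between calls to the robot, and variables do not carry over. Pictures are saved under pics/ and viewed, about 8 in all and at most 12, crops included, and the job is handed in when it is done.

Besides the shell and the picture viewer there is one more tool, called after "Request:" by a JSON object that holds its "op" and its "data". apply_moves: Moves the arm, as the interface text tells. Its arguments: {"type":"object","properties":{"motion":{"type":"array","items":{"type":"array","items":{"type":"number"}}},"newtons":{"type":"number"}},"required":["motion"]}

```bash
mkdir -p pics
cat > h.py <<'E'
import numpy as np, cv2
from bench import ctrl, vision, order
from scipy.spatial.transform import Rotation as R
def grab(n,save=None):
    d=vision.get_image(n)
    if save: cv2.imwrite('pics/'+save,d['color'][:,:,::-1]); np.savez('pics/'+save[:-4],**d)
    return d
def pts(d):
    f=240/np.tan(np.radians(d['fov_y'])/2); z=d['depth']
    v,u=np.mgrid[:480,:640]
    P=np.stack([(u-d['cx'])/f*z,(v-d['cy'])/f*z,z],-1)
    T=d['world_from_camera']; return P@T[:3,:3].T+T[:3,3]
E
python3 - <<'E'
from h import *
for n in('side','top'):
    d=grab(n,n+'0.png'); print(n,d['fov_y'],d['cx'],d['cy'],d['world_from_camera'].round(3).tolist())
print(ctrl.state())
E
```

```text
side 51.12975635909551 317.15677352316186 243.40058010903095 [[0.969, -0.1, 0.225, 0.379], [-0.246, -0.479, 0.843, -0.979], [0.024, -0.872, -0.489, 0.716], [0.0, 0.0, 0.0, 1.0]]
top 56.050041228720524 322.8162193731319 247.9283305937891 [[0.008, -0.996, 0.094, 0.559], [-1.0, -0.01, -0.022, 0.039], [0.023, -0.094, -0.995, 1.035], [0.0, 0.0, 0.0, 1.0]]
{'time': 0.1, 'qpos': array([ 1.04339083e+00,  1.24417096e-01,  1.65154611e+00, -1.19389844e-05,
        1.36745797e+00, -8.26041677e-02]), 'qvel': array([ 0.00086169, -0.00289299, -0.00349749,  0.00149517,  0.00056318,
        0.00102921]), 'effort': array([ 1.15523351e-03, -4.18885159e+01, -3.61094320e+01,  7.76786590e-02,
        4.61626227e-02, -3.79751168e-05]), 'tool_pos': array([0.27942278, 0.58623937, 0.21351958]), 'ee_rot': array([ 2.20570520e-01,  9.75370601e-01, -8.73818784e-04, -2.68974839e-04]), 'wrist_force': array([-0.44887563,  0.63028617, -0.10594294]), 'ft_torque': array([-0.02284084, -0.00051459,  0.01731953]), 'grip_width': 0.09479563977205727}
```

View pics/top0.png

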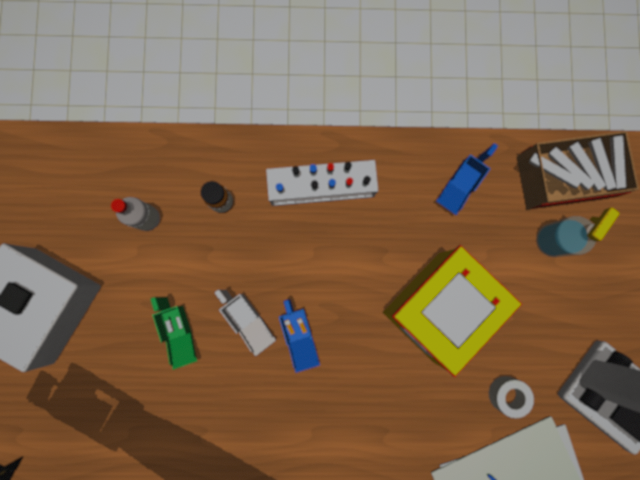

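View pics/side0.png

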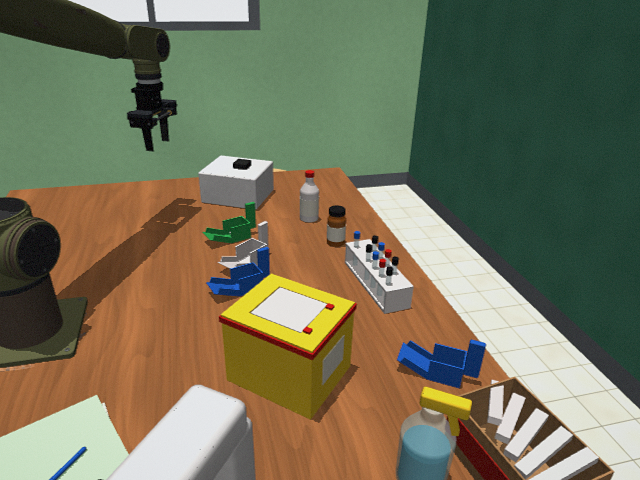

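The views show the blue cup with lancets at about (300,338) in the top view, its handle at (288,305). Another blue cup sits at (465,185). The bin is at (457,310) with red hinge marks at (465,272) and (495,300). Next I'll measure these from depth.

Run:
```python
from h import *
d=np.load('pics/top0.npz'); P=pts(d); c=d['color'].astype(int); r,g,b=c[...,0],c[...,1],c[...,2]
m=(b>100)&(b>1.5*r)&(b>1.3*g)
m[:, :270]=0;m[:,325:]=0;m[:280]=0
Q=P[m]; print('cup n',len(Q),'zmax',Q[:,2].max())
H=Q[Q[:,2]>0.075]; print('handle top',len(H),H.mean(0),H.min(0),H.max(0))
hc=cv2.minAreaRect(H[:,:2].astype(np.float32)*1000); print(hc)
B=Q[Q[:,2]<0.07]; print(cv2.minAreaRect(B[:,:2].astype(np.float32)*1000)); 
for u,v in [(288,305),(283,334),(294,333),(291,372),(318,365),(300,355),(290,327),(303,326)]: print(u,v,P[v,u].round(4))
# flap
w=(r>150)&(abs(r-b)<30); w[:,:400]=0;w[:,520:]=0;w[:260]=0;w[350:]=0
W=P[w];W=W[abs(W[:,2]-np.median(W[:,2]))<.01];print('flap',len(W),W.mean(0),W.std(0),cv2.minAreaRect(W[:,:2].astype(np.float32)*1000),cv2.boxPoints(cv2.minAreaRect(W[:,:2].astype(np.float32)*1000)))
rd=(r>130)&(g<60)&(b<60); rd[:,:400]=0;rd[:,520:]=0;rd[:250]=0;rd[320:]=0
W=P[rd];W=W[W[:,2]>.15];
n,l,s,ce=cv2.connectedComponentsWithStats((rd&(P[...,2]>.155)).astype(np.uint8))
for i in range(1,n):
  if s[i,4]>8: print(s[i],ce[i],P[l==i].mean(0))
y=(r>150)&(g>150)&(b<80);y[:,:380]=0;y[:,530:]=0;y[:235]=0;y[385:]=0
W=P[y];W=W[W[:,2]>.15];print('bin',W[:,2].mean(),cv2.minAreaRect(W[:,:2].astype(np.float32)*1000),cv2.boxPoints(cv2.minAreaRect(W[:,:2].astype(np.float32)*1000)))
a=cv2.resize(cv2.imread('pics/side0.png')[180:320,190:330],None,fx=3.5,fy=3.5,interpolation=2)
t=cv2.resize(cv2.imread('pics/top0.png')[280:390,260:340],None,fx=4.45,fy=4.45,interpolation=2)
cv2.imwrite('pics/c1.png',np.hstack([cv2.resize(a,(440,490)),t[:490]])[:, :800])
```

```text
cup n 1341 zmax 1.03459099616625
handle top 79 [0.52646233 0.08726283 0.14573293] [0.51197239 0.03902236 0.09047444] [0.55862898 0.09714078 1.034591  ]
((542.8235473632812, 72.67947387695312), (26.092880249023438, 69.63914489746094), 45.69526290893555)
((448.2322998046875, 66.2523193359375), (132.417724609375, 54.87933349609375), 17.113203048706055)
288 305 [0.5284 0.0888 0.1006]
283 334 [0.4646 0.1014 0.048 ]
294 333 [0.4626 0.0795 0.002 ]
291 372 [ 0.3756  0.0852 -0.002 ]
318 365 [ 0.3915  0.0246 -0.0008]
300 355 [0.416  0.065  0.0173]
290 327 [0.4769 0.0882 0.0141]
303 326 [0.4792 0.0592 0.0138]
flap 2573 [ 0.52424672 -0.2434712   0.15993942] [0.02843159 0.02847557 0.00150063] ((524.4380493164062, -243.957763671875), (93.89281463623047, 105.42311096191406), 46.004676818847656) [[ 453.9086  -241.1174 ]
 [ 529.74963 -314.34427]
 [ 594.9675  -246.79813]
 [ 519.12646 -173.57126]]
[463 270   5   6  22] [465.  272.5] [ 0.59568428 -0.25684768  0.1650953 ]
[493 299   5   5  21] [495.         301.14285714] [ 0.54161789 -0.29743669  0.20630763]
bin 0.1637764610893084 ((564.8935546875, -171.36007690429688), (360.1596984863281, 217.91079711914062), 60.5300178527832) [[ 381.44208 -274.53754]
 [ 571.15814 -381.74255]
 [ 748.34503  -68.18262]
 [ 558.62897   39.0224 ]]
```

View pics/c1.png

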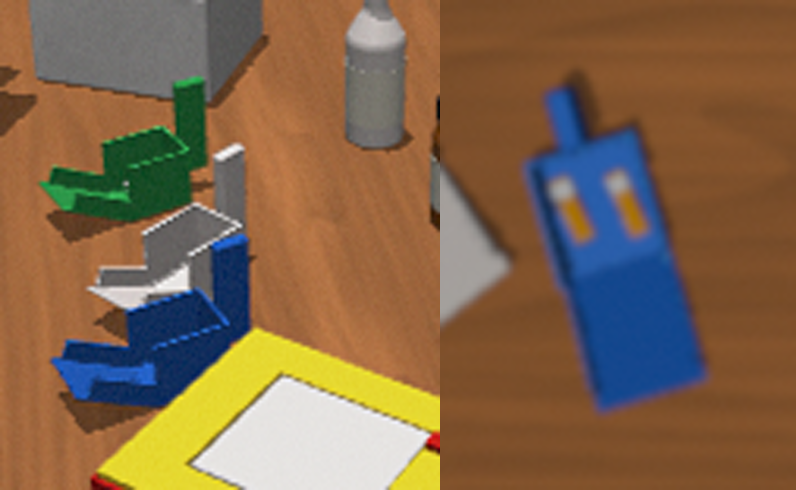

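The crop shows that the tab stands free behind the scoop, with its top centre near px (288,302), and the lip's edge corners near (296,372) and (320,365). I'll use rays at known heights.

```bash
cat >> h.py <<'E'
def ray(d,u,v,z):
    f=240/np.tan(np.radians(d['fov_y'])/2); T=d['world_from_camera']
    r=T[:3,:3]@np.array([(u-d['cx'])/f,(v-d['cy'])/f,1]); o=T[:3,3]; return o+r*(z-o[2])/r[2]
E
python3 - <<'E'
from h import *
d=np.load('pics/top0.npz'); P=pts(d)
a=ray(d,295.9,371.8,.028);b=ray(d,320,364.7,.028);print('lip',a,b,np.linalg.norm(a-b)); L=(a+b)/2
c=d['color'].astype(int);m=(c[...,2]>100)&(c[...,2]>1.5*c[...,0]);m[:,:278]=0;m[:,300:]=0;m[:295]=0;m[320:]=0
m&=(P[...,2]>.09)&(P[...,2]<.11);H=P[m];print(len(H),H.mean(0),H.min(0),H.max(0),cv2.minAreaRect(H[:,:2].astype(np.float32)*1000))
h=ray(d,287.8,302,.099);print('h',h)
for q in(h,H.mean(0)):
  v=(q-L)[:2];print('dist',np.hypot(*v),'yaw deg',np.degrees(np.arctan2(v[1],v[0])))
s=ctrl.state();M=R.from_quat(s['ee_rot']).as_matrix();print(M.round(3),s['tool_pos'])
E
```

```text
lip [0.38141251 0.07315988 0.028     ] [0.39685081 0.02066872 0.028     ] 0.05471437877943541
75 [0.52474678 0.08983565 0.09832716] [0.51197239 0.08250901 0.09047444] [0.53853074 0.09714078 0.10250728] ((524.9713745117188, 89.9744873046875), (27.813602447509766, 11.163372039794922), 14.399213790893555)
h [0.53446128 0.08934812 0.099     ]
dist 0.15139790689230317 yaw deg 16.276922505397742
dist 0.14224521897378234 yaw deg 17.562259077242416
[[-0.903  0.43  -0.001]
 [ 0.43   0.903 -0.002]
 [ 0.    -0.002 -1.   ]] [0.27942278 0.58623937 0.21351958]
```

Request:
{"op": "apply_moves", "data": {"motion": [[-0.438,-0.34,0,-0.733,-1],[-0.438,-0.34,0,-0.733,-1],[-0.438,-0.34,0,-0.733,-1],[-0.438,-0.34,0,-0.733,-1],[-0.438,-0.34,0,-0.733,-1],[-0.438,-0.34,0,-0.733,-1],[-0.438,-0.34,0,-0.733,-1],[-0.438,-0.34,0,-0.733,-1],[-0.438,-0.34,0,-0.733,-1],[-0.438,-0.34,0,-0.733,-1],[-0.438,-0.34,0,-0.733,-1],[-0.438,-0.34,0,-0.733,-1]], "newtons": 20}}

```text
time: 1.1
tool_pos: [0.4997, 0.1468, 0.2139]
ee_rot: [-0.144, 0.99, -0.001, -0.001]
wrist_force: [1.3, 0.5, 0.2]
grip_width: 0.0953
```

Request:
{"op": "apply_moves", "data": {"motion": [[-0.012,-0.062,0.01,0,-1],[-0.012,-0.062,0.05,0,-1],[-0.012,-0.062,0.088,0,-1],[-0.012,-0.062,0.088,0,-1],[-0.012,-0.062,0.088,0,-1]]}}

```text
time: 1.52
tool_pos: [0.5259, 0.0901, 0.1224]
ee_rot: [-0.143, 0.99, -0.0, -0.005]
wrist_force: [-0.3, 0.3, 1.0]
grip_width: 0.0946
```

Run:
```python
from h import *
s=ctrl.state();print(s['tool_pos'],s['ee_rot'],s['time'],s['qpos'])
a=grab('top','t1.png');b=grab('side','s1.png')
A=cv2.resize(a['color'][270:390,240:360,::-1],(400,400),interpolation=2);B=cv2.resize(b['color'][150:310,180:340,::-1],(400,400),interpolation=2)
cv2.imwrite('pics/c2.png',np.hstack([A,B]))
```

```text
[0.52590078 0.09013075 0.12239379] [-1.43156152e-01  9.89688739e-01 -2.81298403e-04 -4.73683313e-03] 1.5167 [ 6.98025302e-02 -5.08239140e-02  1.99024027e+00 -1.34593894e-03
  1.21158298e+00 -1.78781735e+00]
```

View pics/c2.png

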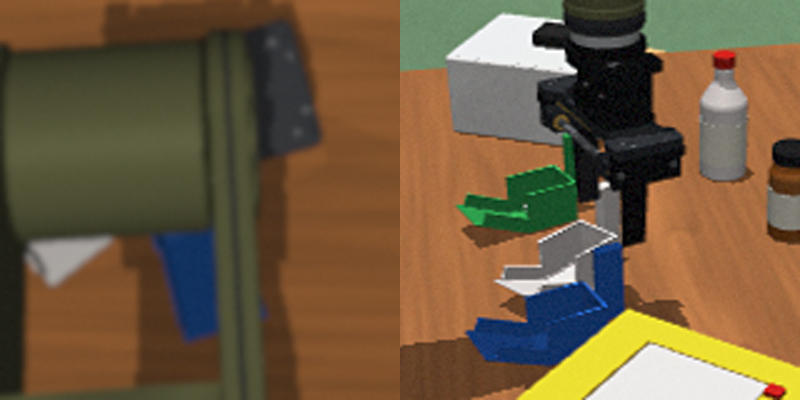

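The view shows the fingers straddling the blue tab, one on each side at about (583,180) and (633,220), with the tab at (608,250). I'll descend and close.

Request:
{"op": "apply_moves", "data": {"motion": [[-0.003,0,0.04,0,-1],[-0.003,0,0.069,0,-1],[-0.003,0,0.069,0,-1],[-0.003,0,0.069,0,1],[-0.003,0,0.069,0,1],[-0.003,0,0.069,0,1],[-0.003,0,0.069,0,1],[-0.003,0,0.069,0,1],[-0.003,0,0.069,0,1]], "newtons": 30}}

```text
time: 2.37
tool_pos: [0.5328, 0.0921, 0.0596]
ee_rot: [-0.144, 0.99, -0.001, 0.001]
wrist_force: [-0.3, -0.2, 0.4]
grip_width: 0.0604
```

Request:
{"op": "apply_moves", "data": {"motion": [[0.003,0,0.007,0,1],[0.003,0,0.007,0,1],[0.003,0,0.007,0,1],[0.003,0,0.007,0,1],[0.003,0,0.007,0,1],[0.003,0,0.007,0,1],[0.003,0,0.007,0,1],[0.003,0,0.007,0,1],[0.003,0,0.007,0,1],[0.003,0,0.007,0,1]], "newtons": 30}}

```text
time: 3.2
tool_pos: [0.5301, 0.0912, 0.0527]
ee_rot: [-0.144, 0.99, -0.001, 0.001]
wrist_force: [-0.5, 0.5, -0.5]
grip_width: 0.0116
```

Request:
{"op": "apply_moves", "data": {"motion": [[0,0,-0.02,0,1],[0,0,-0.04,0,1],[0,0,-0.046,0,1],[0,0,-0.046,0,1],[0,0,-0.046,0,1]], "newtons": 30}}

```text
time: 3.62
tool_pos: [0.53, 0.0913, 0.0984]
ee_rot: [-0.144, 0.99, -0.001, 0.001]
wrist_force: [-0.2, 0.6, -1.6]
grip_width: 0.0114
```

Request:
{"op": "apply_moves", "data": {"motion": [[0,0,0,0,1],[0,0,0,0,1],[0,0,0,0,1],[0,0,0,0,1]], "newtons": 3}}

```text
time: 3.95
tool_pos: [0.5294, 0.0912, 0.0975]
ee_rot: [-0.144, 0.99, -0.001, 0.0]
wrist_force: [-0.1, -0.1, -1.2]
grip_width: 0.0119
```

Run:
```python
from h import *
s=ctrl.state();print(s['tool_pos'],s['ee_rot'],s['time'],s['wrist_force'],s['ft_torque'],s['grip_width'])
b=grab('side','s2.png')
cv2.imwrite('pics/c3.png',cv2.resize(b['color'][150:310,180:340,::-1],(500,500),interpolation=2))
```

```text
[0.52943384 0.09123522 0.09749652] [-1.43984294e-01  9.89579636e-01 -6.75502957e-04  4.59489694e-04] 3.95 [-0.05549127 -0.05420109 -1.23766013] [ 0.04498223  0.02730715 -0.01684933] 0.01186192696939333
```

View pics/c3.png

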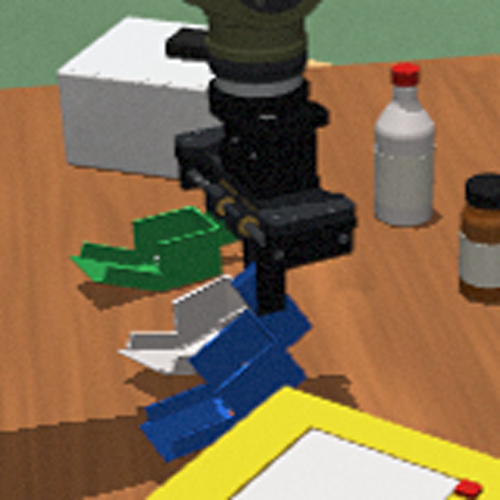

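The cup pivoted in the light grip to roughly 36°, with its lip on the bench near (160,430) and a lancet still in the scoop at (225,410). I'll tighten the grip, lift it and carry it over.

Request:
{"op": "apply_moves", "data": {"motion": [[0,0,0,0,1],[0,0,0,0,1],[0,0,-0.01,0,1],[0,0,-0.03,0,1],[0,0,-0.055,0,1],[0,0,-0.08,0,1],[0,0,-0.105,0,1],[0,0,-0.13,0,1],[0,0,-0.155,0,1],[0,0,-0.18,0,1],[0,0,-0.2,0,1],[0,0,-0.213,0,1]], "newtons": 60}}

```text
time: 5.0
tool_pos: [0.53, 0.0916, 0.3147]
ee_rot: [-0.144, 0.99, -0.001, 0.003]
wrist_force: [-0.0, 0.1, -0.4]
grip_width: 0.0116
```

Request:
{"op": "apply_moves", "data": {"motion": [[0.001,-0.007,0,0.02,1],[0.003,-0.02,0,0.08,1],[0.007,-0.04,0,0.16,1],[0.012,-0.064,0,0.25,1],[0.017,-0.09,0,0.35,1],[0.022,-0.118,0,0.45,1],[0.027,-0.147,0,0.55,1],[0.033,-0.177,0,0.65,1],[0.039,-0.207,0,0.75,1],[0.044,-0.237,0,0.85,1],[0.05,-0.267,0,0.94,1],[0.055,-0.295,0,1.0,1]]}}

```text
time: 6.0
tool_pos: [0.5605, -0.2089, 0.3136]
ee_rot: [0.351, 0.937, 0.001, 0.002]
wrist_force: [-0.0, 0.1, -0.8]
grip_width: 0.0115
```

Run:
```python
from h import *
s=ctrl.state();print(s['tool_pos'],R.from_quat(s['ee_rot']).as_matrix().round(3),s['time'],s['wrist_force'],s['grip_width'],s['qpos'])
```

```text
[ 0.56049667 -0.20894856  0.31360387] [[-0.754  0.657  0.004]
 [ 0.657  0.754 -0.   ]
 [-0.003  0.002 -1.   ]] 6.0 [-0.02573549  0.13449608 -0.76216819] 0.011484266124234551 [-4.47284913e-01 -3.53028854e-02  1.65046591e+00  1.48149636e-03
  1.52272122e+00 -1.30163165e+00]
```

Request:
{"op": "apply_moves", "data": {"motion": [[-0.025,-0.022,0,0.03,1],[-0.045,-0.041,0,0.05,1],[-0.055,-0.05,0,0.05,1],[-0.059,-0.053,0,0.05,1],[-0.059,-0.053,0,0.05,1],[-0.059,-0.053,0,0.05,1]]}}

```text
time: 6.5
tool_pos: [0.5701, -0.2868, 0.3131]
ee_rot: [0.374, 0.928, 0.001, 0.001]
wrist_force: [-0.3, -0.5, -0.8]
grip_width: 0.0118
```

Run:
```python
from h import *
s=ctrl.state();print(s['tool_pos'],R.from_quat(s['ee_rot']).as_matrix().round(3),s['time'],s['wrist_force'],s['grip_width'])
a=grab('top','t4.png');b=grab('side','s4.png')
A=cv2.resize(a['color'][190:390,360:560,::-1],(400,400),interpolation=2);B=cv2.resize(b['color'][150:420,180:450,::-1],(400,400),interpolation=2)
cv2.imwrite('pics/c4.png',np.hstack([A,B]))
```

```text
[ 0.57005222 -0.28678479  0.313143  ] [[-0.721  0.693  0.003]
 [ 0.693  0.721  0.001]
 [-0.002  0.003 -1.   ]] 6.5 [-0.26667794 -0.47873338 -0.77868336] 0.011846892115693852
```

View pics/c4.png

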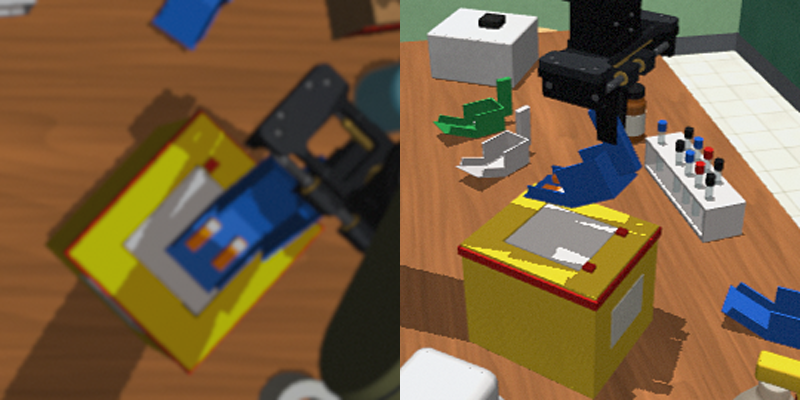

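The top crop shows the cup over the flap, with both lancets near the lip at (205,235) and (230,250). It is aligned and centred between the hinge marks. I'll check the lip tip position from depth.

```bash
cat >> h.py <<'E'
FO=np.array([.5625,-.2805,.16]); FX=np.array([.72,-.694,0]); FY=np.array([.694,.72,0])
def flapc(P): Q=P-FO; return np.stack([Q@FX,Q@FY,Q[...,2]],-1)
E
python3 - <<'E'
from h import *
d=np.load('pics/top4.npz' if 0 else 'pics/t4.npz');P=flapc(pts(d));c=d['color'].astype(int);r,g,b=[c[...,i] for i in range(3)]
v,u=np.mgrid[:480,:640];box=(u>430)&(u<530)&(v>250)&(v<350)
bl=box&(b>60)&(b>1.6*r)&(P[...,2]>.01)&(P[...,2]<.25);Q=P[bl];print(len(Q))
for lo in range(-110,20,10):
  q=Q[(Q[:,0]*1000>=lo)&(Q[:,0]*1000<lo+10)]
  if len(q): print(lo,len(q),(np.percentile(q[:,2],[5,20,50,95])*1000).round(),(q[:,1].min()*1000).round(),(q[:,1].max()*1000).round())
o=box&(r>120)&(g>50)&(g<.75*r)&(b<60)&(P[...,2]>.02);q=P[o];print('lancets',len(q),q.mean(0),q.min(0),q.max(0))
E
```

```text
1789
-100 36 [56. 58. 59. 61.] -23.0 28.0
-90 180 [57. 58. 60. 74.] -24.0 32.0
-80 142 [58. 60. 61. 76.] -24.0 32.0
-70 92 [61. 62. 63. 77.] -24.0 31.0
-60 96 [61. 63. 64. 79.] -24.0 31.0
-50 122 [ 62.  64.  67. 111.] -24.0 31.0
-40 182 [ 64.  65.  66. 115.] -24.0 31.0
-30 180 [ 65.  66.  68. 123.] -25.0 31.0
-20 227 [ 69.  71.  74. 185.] -24.0 31.0
-10 179 [ 74.  77.  79. 134.] -24.0 31.0
0 215 [ 81.  83.  86. 140.] -24.0 31.0
10 135 [ 87.  89.  91. 130.] -19.0 31.0
lancets 120 [-0.07754423  0.02492116  0.14744066] [-0.22453565 -0.01452575  0.06936018] [-0.02146255  0.22736962  0.874591  ]
```

Request:
{"op": "apply_moves", "data": {"motion": [[-0.008,-0.003,0.02,0,1],[-0.01,-0.003,0.04,0,1],[-0.01,-0.003,0.05,0,1],[-0.01,-0.003,0.056,0,1],[-0.01,-0.003,0.062,0,1],[-0.01,-0.003,0.068,0,1],[-0.01,-0.003,0.072,0,1],[-0.01,-0.003,0.072,0,1],[-0.01,-0.003,0.072,0,1]]}}

```text
time: 7.35
tool_pos: [0.5758, -0.2951, 0.243]
ee_rot: [0.373, 0.928, 0.001, 0.002]
wrist_force: [-1.2, 1.1, 3.4]
grip_width: 0.0118
```

```bash
cat > look.py <<'E'
from h import *
import sys
n=sys.argv[1]
s=ctrl.state();print(s['tool_pos'],'flap',flapc(s['tool_pos']),s['time'],s['wrist_force'],s['ft_torque'],s['grip_width'])
d=grab('top',n+'.png');P=flapc(pts(d));c=d['color'].astype(int);r,g,b=[c[...,i] for i in range(3)]
v,u=np.mgrid[:480,:640];box=(u>400)&(u<530)&(v>230)&(v<370)
bl=box&(b>50)&(b>1.6*r)&(P[...,2]>-.1)&(P[...,2]<.25)&(abs(P[...,1])<.02);Q=P[bl]
for lo in range(-120,20,10):
  q=Q[(Q[:,0]*1000>=lo)&(Q[:,0]*1000<lo+10)]
  if len(q)>5: print(lo,len(q),(np.percentile(q[:,2],[20,50])*1000).round())
w=box&(abs(r-b)<25)&(r>60)&(P[...,2]<.05)&(P[...,2]>-.12);q=P[w&(abs(P[...,1])<.045)&(P[...,0]<-.005)&(P[...,0]>-.105)];
if len(q)>20: k=np.polyfit(q[:,0],q[:,2],1); print('flap',len(q),np.degrees(np.arctan(k[0])),k)
o=box&(r>90)&(g>30)&(g<.7*r)&(b<.3*r)&(P[...,2]<.3);q=P[o];print('orange',len(q),q.mean(0) if len(q) else '')
E
python3 look.py t5
```

```text
[ 0.57580772 -0.29514754  0.24298019] flap [ 0.01974695 -0.00131067  0.08298019] 7.35 [-1.2316519   1.08340675  3.44602569] [ 0.46306051  0.47570167 -0.03029086] 0.011828167954130416
-90 21 [-12. -11.]
-80 89 [-12. -11.]
-70 35 [-11. -10.]
-60 32 [-9. -9.]
-50 41 [-8. -7.]
-40 80 [-7. -6.]
-30 94 [-6. -5.]
-20 104 [-4. -3.]
-10 141 [1. 4.]
0 112 [6. 8.]
10 131 [13. 15.]
flap 1012 25.137885345977757 [0.4692408  0.00580591]
orange 572 [-0.05413862  0.00043229 -0.03814917]
```

Request:
{"op": "apply_moves", "data": {"motion": [[0.004,0,0.007,0,1],[0.01,0,0.013,0,1],[0.018,0,0.019,0,1],[0.026,0,0.022,0,1],[0.032,0,0.024,0,1],[0.034,0,0.024,0,1],[0.034,0,0.024,0,1]]}}

```text
time: 7.98
tool_pos: [0.5509, -0.2712, 0.2186]
ee_rot: [0.373, 0.928, 0.001, 0.002]
wrist_force: [-1.7, 1.8, 2.8]
grip_width: 0.0115
```

```bash
python3 look.py t6; python3 -c "
import cv2,numpy as np
from h import *
b=grab('side','s6.png')['color'][:,:,::-1];a=cv2.imread('pics/t6.png')
cv2.imwrite('pics/c6.png',np.hstack([cv2.resize(a[210:370,390:550],(400,400),interpolation=2),cv2.resize(b[210:410,200:400],(400,400),interpolation=2)]))"
```

```text
[ 0.55092261 -0.2712008   0.21857081] flap [-0.01478936 -0.00133929  0.05857081] 7.9833 [-1.68770158  1.77955801  2.82521607] [ 0.35764332  0.49380387 -0.03820679] 0.011517670225088197
-110 9 [-33. -31.]
-100 32 [-33. -32.]
-90 33 [-32. -31.]
-80 59 [-31. -29.]
-70 95 [-30. -28.]
-60 90 [-28. -27.]
-50 117 [-25. -23.]
-40 111 [-19. -17.]
-30 114 [-13. -12.]
-20 74 [-8. -7.]
flap 561 18.765094972436543 [ 0.3397481  -0.00815479]
orange 479 [-0.07168574  0.01869184 -0.027688  ]
```

View pics/c6.png

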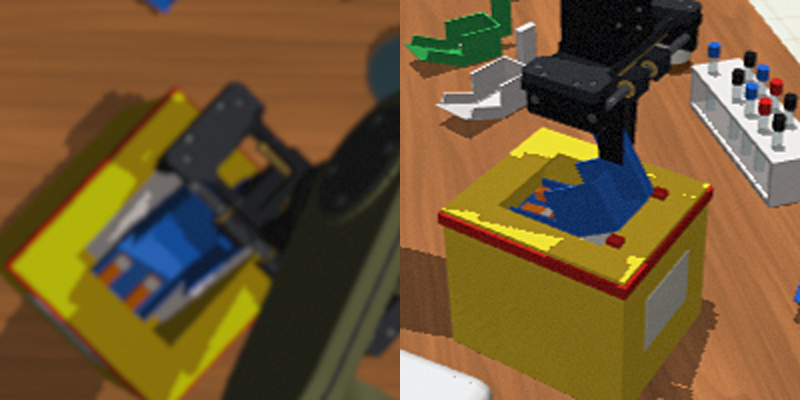

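The cup has pushed the flap open. Both lancets are on the lip, at (118,268) and (143,293) in the top half, and the lip tip is under the front rim. I'll loosen the grip a little and raise and advance the hand so the rim steepens the cup.

Request:
{"op": "apply_moves", "data": {"motion": [[0,0,0,0,1],[0,0,0,0,1],[0.003,0,-0.003,0,1],[0.008,0,-0.006,0,1],[0.013,0,-0.01,0,1],[0.018,0,-0.014,0,1],[0.023,0,-0.018,0,1],[0.025,0,-0.02,0,1],[0.025,0,-0.02,0,1]], "newtons": 5}}

```text
time: 8.83
tool_pos: [0.5328, -0.2537, 0.2393]
ee_rot: [0.373, 0.928, 0.001, 0.002]
wrist_force: [0.5, 0.0, -1.1]
grip_width: 0.0121
```

```bash
python3 look.py t7
```

```text
[ 0.53277413 -0.2536777   0.23934806] flap [-0.0400173  -0.0013177   0.07934806] 8.8333 [ 0.47702368  0.02296392 -1.10972238] [ 0.01176679 -0.00348723 -0.00922781] 0.012056786137304204
-110 16 [-19. -17.]
-100 48 [-17. -16.]
-90 89 [-16. -14.]
-80 99 [-13. -12.]
-70 116 [-11.  -9.]
-60 108 [-5. -3.]
-50 96 [2. 4.]
-40 31 [ 9. 10.]
-30 6 [49. 53.]
-20 9 [31. 32.]
flap 486 13.12018579298339 [0.23307871 0.00534381]
orange 409 [-0.07284418  0.01649868 -0.03390127]
```

Request:
{"op": "apply_moves", "data": {"motion": [[0,0,-0.005,0,1],[0,0,-0.01,0,1],[0,0,-0.015,0,1],[0.003,0,-0.02,0,1],[0.006,0,-0.025,0,1],[0.008,0,-0.028,0,1],[0.008,0,-0.028,0,1]]}}

```text
time: 9.47
tool_pos: [0.5273, -0.2484, 0.269]
ee_rot: [0.373, 0.928, 0.001, 0.003]
wrist_force: [-0.2, -0.2, 0.7]
grip_width: 0.0115
```

```bash
python3 look.py t8
```

```text
[ 0.52733632 -0.24841201  0.26896973] flap [-0.04758691 -0.00130025  0.10896973] 9.4667 [-0.24515922 -0.19080998  0.73857733] [-0.02662409  0.05181927 -0.00475077] 0.011534906255285051
-110 70 [-12. -10.]
-100 113 [-8. -6.]
-90 118 [-4. -1.]
-80 150 [2. 4.]
-70 97 [6. 8.]
-60 101 [11. 12.]
-50 93 [16. 19.]
-40 7 [84. 86.]
-30 49 [77. 79.]
-20 44 [69. 72.]
-10 12 [64. 65.]
flap 455 7.971886777099552 [0.14004051 0.00302424]
orange 404 [-0.06747379  0.016917   -0.03705166]
```

```bash
python3 -c "
import cv2,numpy as np
from h import *
b=grab('side','s8.png')['color'][:,:,::-1];a=cv2.imread('pics/t8.png')
cv2.imwrite('pics/c8.png',np.hstack([cv2.resize(a[210:370,390:550],(400,400),interpolation=2),cv2.resize(b[210:410,200:400],(400,400),interpolation=2)]))"
```

```text
(no output)
```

View pics/c8.png

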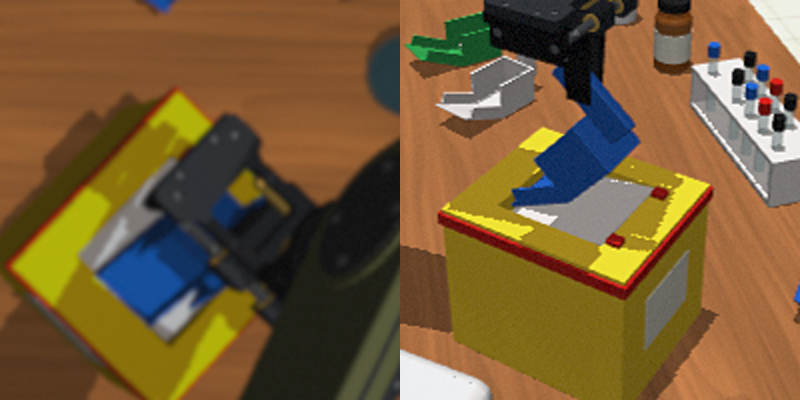

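The lip is now empty in the top view at (150,270), and no orange shows anywhere on the bin top. I'll tighten, unhook backwards and press the flap open once more to clear any stragglers and look inside.

Request:
{"op": "apply_moves", "data": {"motion": [[0,0,0,0,1],[0,0,0,0,1],[-0.006,0,0.004,0,1],[-0.014,0,0.012,0,1],[-0.022,0,0.024,0,1],[-0.026,0,0.036,0,1],[-0.026,0,0.045,0,1],[-0.026,0,0.045,0,1],[-0.026,0,0.045,0,1]], "newtons": 60}}

```text
time: 10.32
tool_pos: [0.5447, -0.265, 0.2209]
ee_rot: [0.373, 0.928, 0.002, -0.001]
wrist_force: [-5.4, 5.8, 4.3]
grip_width: 0.0116
```

```bash
python3 look.py t9; python3 -c "
import cv2,numpy as np
from h import *
a=np.load('pics/t9.npz')['color'][210:370,390:550,::-1]
P=pts(np.load('pics/t9.npz'));c=np.load('pics/t9.npz')['color'].astype(int);F=flapc(P)
m=(F[...,2]<-.05)&(abs(F[...,1])<.09)&(F[...,0]<.05)&(F[...,0]>-.16);print(m.sum());o=m&(c[...,0]>1.4*c[...,1]+10)
v,u=np.nonzero(o);print(len(u),list(zip(u,v))[:20],F[o].round(3)[:10].tolist())
g=np.clip((a/255.)**.5*255,0,255).astype('uint8')
cv2.imwrite('pics/c9.png',cv2.resize(g,(600,600),interpolation=2))"
```

```text
[ 0.54468285 -0.26496182  0.22091864] flap [-0.02361184 -0.00117761  0.06091864] 10.3167 [-5.41452085  5.75263353  4.34017278] [ 1.20494581  1.35172327 -0.11615727] 0.011575741108636862
-100 69 [-56. -55.]
-90 95 [-54. -52.]
-80 104 [-50. -48.]
-70 103 [-46. -44.]
-60 129 [-41. -39.]
-50 118 [-38. -36.]
-40 93 [-34. -31.]
-30 98 [-26. -23.]
-20 47 [-17. -14.]
0 33 [17. 20.]
flap 303 26.730817930370396 [ 0.50362172 -0.01870264]
orange 398 [-0.06983504  0.02271444 -0.03171239]
2634
351 [(np.int64(437), np.int64(248)), (np.int64(438), np.int64(248)), (np.int64(436), np.int64(249)), (np.int64(437), np.int64(249)), (np.int64(438), np.int64(249)), (np.int64(435), np.int64(250)), (np.int64(436), np.int64(250)), (np.int64(437), np.int64(250)), (np.int64(425), np.int64(261)), (np.int64(427), np.int64(261)), (np.int64(425), np.int64(262)), (np.int64(423), np.int64(263)), (np.int64(425), np.int64(264)), (np.int64(424), np.int64(265)), (np.int64(420), np.int64(266)), (np.int64(419), np.int64(267)), (np.int64(421), np.int64(267)), (np.int64(419), np.int64(269)), (np.int64(414), np.int64(272)), (np.int64(415), np.int64(272))] [[0.047, 0.09, -0.159], [0.049, 0.088, -0.16], [0.045, 0.089, -0.162], [0.046, 0.088, -0.16], [0.047, 0.087, -0.159], [0.041, 0.09, -0.159], [0.042, 0.088, -0.16], [0.043, 0.087, -0.156], [0.006, 0.089, -0.16], [0.009, 0.086, -0.16]]
```

View pics/c9.png

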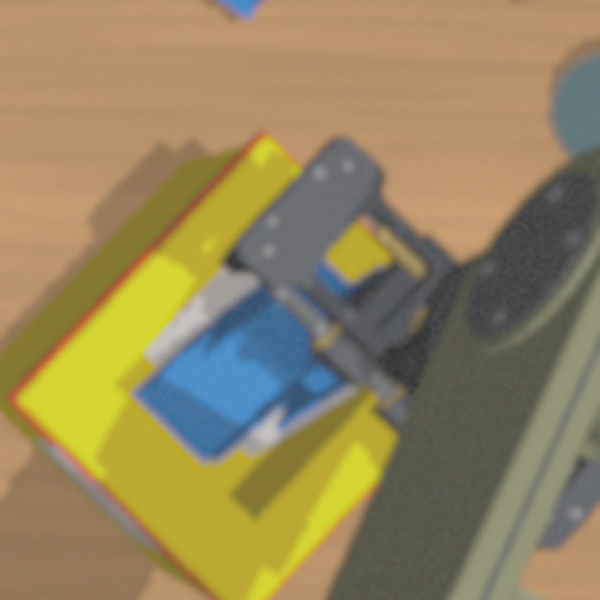

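The open view shows the lip and visible scoop floor are empty, at (220,390). I'll withdraw now, back first and then up.

Request:
{"op": "apply_moves", "data": {"motion": [[-0.008,0,-0.01,0,1],[-0.014,0,-0.03,0,1],[-0.016,0,-0.06,0,1],[-0.016,0,-0.1,0,1],[-0.016,0,-0.14,0,1],[-0.016,0,-0.14,0,1]]}}

```text
time: 10.87
tool_pos: [0.5589, -0.2786, 0.3694]
ee_rot: [0.373, 0.928, 0.001, 0.005]
wrist_force: [0.5, -0.7, 1.1]
grip_width: 0.012
```

Request:
{"op": "apply_moves", "data": {"motion": [[0.02,0.02,0,-0.1,1],[0.046,0.05,0,-0.2,1],[0.07,0.08,0,-0.3,1],[0.096,0.11,0,-0.4,1],[0.12,0.138,0,-0.5,1],[0.146,0.166,0,-0.6,1],[0.17,0.194,0,-0.7,1],[0.195,0.222,0,-0.8,1],[0.215,0.245,0,-0.9,1],[0.225,0.256,0,-1.0,1],[0.225,0.256,0,-1.06,1],[0.225,0.256,0,-1.06,1]]}}

```text
time: 11.87
tool_pos: [0.5741, 0.063, 0.3666]
ee_rot: [-0.148, 0.989, -0.001, 0.004]
wrist_force: [0.1, 1.2, -1.0]
grip_width: 0.0115
```

```bash
python3 look.py t10; python3 -c "
import cv2,numpy as np
from h import *
b=grab('side','s10.png')['color'][:,:,::-1];a=cv2.imread('pics/t10.png')
print(R.from_quat(ctrl.state()['ee_rot']).as_matrix().round(3))
cv2.imwrite('pics/c10.png',np.hstack([cv2.resize(a[200:400,250:550],(450,300),interpolation=2),b[100:400,150:450]]))"
```

```text
[0.57410707 0.06303117 0.36659094] flap [-0.23005354  0.25539775  0.20659094] 11.8667 [ 0.0988087   1.19630735 -0.97380432] [ 0.01562019 -0.03089215 -0.03352628] 0.011470794148281373
flap 2396 0.03171713132510407 [5.53568427e-04 2.42189851e-05]
orange 629 [-0.02457892 -0.0085092  -0.05750688]
[[-0.957 -0.289  0.008]
 [-0.289  0.957 -0.002]
 [-0.008 -0.004 -1.   ]]
```

View pics/c10.png

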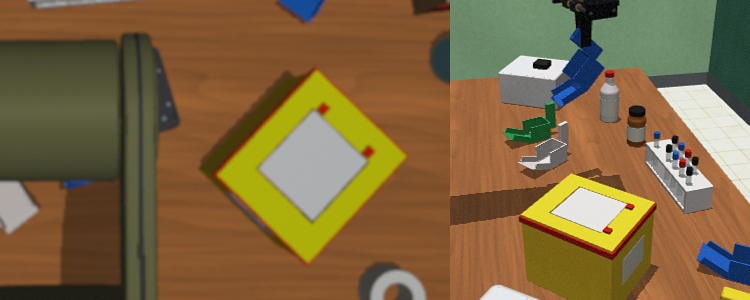

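The flap is shut (fit 0.03°) and the bin top is clear. The cup is still held about 48° nose down, clear of everything. I'll lower it until the lip is near the bench, loosen, then lower and draw back so it pivots upright.

Request:
{"op": "apply_moves", "data": {"motion": [[0,0,0.02,0,1],[0,0,0.05,0,1],[0,0,0.08,0,1],[0,0,0.11,0,1],[0,0,0.14,0,1],[0,0,0.17,0,1],[0,0,0.2,0,1],[0,0,0.22,0,1],[0,0,0.233,0,1],[0,0,0.24,0,1],[0,0,0.24,0,1],[0,0,0.24,0,1]]}}

```text
time: 12.97
tool_pos: [0.5769, 0.0611, 0.1282]
ee_rot: [-0.146, 0.989, -0.002, 0.005]
wrist_force: [-0.4, 0.2, -0.4]
grip_width: 0.0118
```

Request:
{"op": "apply_moves", "data": {"motion": [[0,0,0,0,1],[0,0,0,0,1],[-0.006,0,0.01,0,1],[-0.014,0,0.019,0,1],[-0.022,0,0.028,0,1],[-0.031,0,0.037,0,1],[-0.039,0,0.045,0,1],[-0.047,0,0.053,0,1],[-0.055,0,0.061,0,1],[-0.062,0,0.068,0,1],[-0.066,0,0.073,0,1],[-0.066,0,0.073,0,1]], "newtons": 4}}

```text
time: 13.97
tool_pos: [0.6409, 0.0801, 0.0544]
ee_rot: [-0.146, 0.989, -0.002, 0.004]
wrist_force: [-0.7, -0.6, -0.5]
grip_width: 0.0119
```

```bash
python3 -c "
from h import *
s=ctrl.state();print(s['tool_pos'],s['time'],s['wrist_force'],s['ft_torque'],s['grip_width'])
b=grab('side','s11.png')['color'][:,:,::-1]
cv2.imwrite('pics/c11.png',cv2.resize(b[150:310,180:340],(450,450),interpolation=2))"
```

```text
[0.64089082 0.0801295  0.05443013] 13.9667 [-0.68210163 -0.60250266 -0.50954233] [0.1096519  0.05431842 0.04917879] 0.011932587831291225
```

View pics/c11.png

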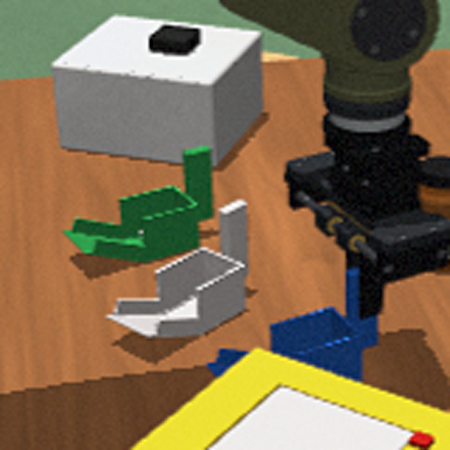

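The cup now stands upright, with its tab vertical at (353,300) and the scoop level at (315,345). I'll release and retreat upward.

Request:
{"op": "apply_moves", "data": {"motion": [[0,0,0,0,0.4],[0,0,0,0,0],[0,0,0,0,-0.5],[0,0,0,0,-0.6],[0,0,0,0,-0.6],[0,0,0,0,-0.6],[0,0,0,0,-0.6],[0,0,0,0,-0.6],[0,0,0,0,-0.6]]}}

```text
time: 14.77
tool_pos: [0.6404, 0.08, 0.0548]
ee_rot: [-0.146, 0.989, -0.002, 0.004]
wrist_force: [-0.2, -0.4, -1.0]
grip_width: 0.0661
```

Request:
{"op": "apply_moves", "data": {"motion": [[0,0,-0.02,0,-0.6],[0,0,-0.05,0,-0.6],[0,0,-0.09,0,-0.6],[0,0,-0.13,0,-0.6],[0,0,-0.17,0,-0.6],[-0.03,0.03,-0.2,0,-0.6],[-0.06,0.06,-0.2,0,-0.6],[-0.1,0.1,-0.2,0,-0.6],[-0.1,0.13,-0.2,0,-0.6],[-0.1,0.16,-0.2,0,-0.6],[-0.1,0.2,-0.2,0,-0.6],[-0.1,0.2,-0.2,0,-0.6]]}}

```text
time: 15.77
tool_pos: [0.6745, 0.3076, 0.254]
ee_rot: [-0.149, 0.989, -0.0, 0.003]
wrist_force: [-0.6, -0.4, -0.8]
grip_width: 0.0763
```

```bash
python3 -c "
from h import *
s=ctrl.state();print(s['tool_pos'],s['time'],s['wrist_force'],s['grip_width'])
d=grab('top','t12.png');a=d['color'][:,:,::-1];b=grab('side','s12.png')['color'][:,:,::-1]
P=pts(d);c=d['color'].astype(int);m=(c[...,2]>90)&(c[...,2]>1.6*c[...,0]);m[:,:250]=0;m[:,370:]=0;m[:220]=0;m[380:]=0;m&=P[...,2]<.2;Q=P[m];print(len(Q),Q[:,2].max(),Q[Q[:,2]>.09].mean(0))
cv2.imwrite('pics/c12.png',np.hstack([a[180:400,230:550],b[150:370,180:500]]))"
```

```text
[0.67448851 0.30757768 0.25395829] 15.7667 [-0.6011568  -0.44766211 -0.84896778] 0.07632059902138345
1484 0.10225375121445102 [0.63789136 0.07969104 0.09818112]
```

View pics/c12.png

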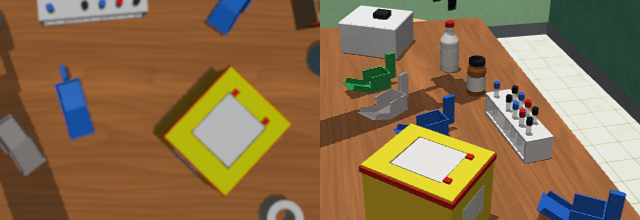

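The cup is empty and upright at (75,110) in the top half. Its handle top is at 98 mm, so the grip point is about 79 mm up. The flap is shut, and no lancet is visible on the bench or the bin top.

```bash
python3 -c "
from bench import order
print(order.sign_off())"
```

```text
the job is handed in; nothing more can be done
None
```

I tipped the lancets into the bin, stood the empty cup upright on the bench, let go, and handed the job in at about 16 s. I never saw the lancets lying inside the bin. I take them to be there because they slid off the lip while it was under the bin's front rim with the flap open.

**How it went:** The moves allow no tilting, so I let the cup pivot in a light grip on its tab, nose down to about 33° with the lip against the bench. I then gripped it hard, pressed the flap open with the lip and hooked the lip under the bin's front rim. Raising the hand with a light grip steepened the cup to about 48°, and both lancets slid off. I pressed the flap open once more, drew the cup out, and used the bench to turn it upright again.

**Last checks:**
- **Lancets:** none in the cup, on the bin top or on the bench. The picture taken through the open flap did not show them either.
- **Flap:** shut, with a fitted angle of 0.03° once the cup was out. It was fitted at about 25° when pressed open the first time. Later fits while it was open were rough.
- **Cup:** standing level by eye, with its handle top at 98 mm, so the grip point is about 79 mm up.
- **Gripper:** open, and well clear of the cup and bin.

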